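# Dark-zero the bench photometer, then hold the glass sample in its light path

## Robot

A 7-joint arm with a two-finger parallel gripper is mounted at the origin on a cart in front of the work surface, level with it; the furniture and walls round the work are solid. World frame = base frame: x ahead of the robot, y to its left, z up, the work surface at z = 0. Lengths are in m, angles in rad, forces in N, time in s.
With the tool pointing down it reaches from about 0.425 to 1.025 m from the base axis. Payload 9.4 kg.
Tool frame: the origin (TCP) lies midway between the tips of the shut fingers; the grasp point (between the pads) lies 19 mm behind it (pinch_z is the distance from the TCP to the grasp point, in m); z points along the fingers, y is the line along which they close (so a half turn about z gives the same grasp; the last joint's range is limited). The gripper opens to 93 mm and grips with 3 to 60 N. Pads are 15 mm wide; open, the fingers measure 128 mm over their backs; the gripper's body (75 mm by 188 mm) begins 65 mm behind the grasp point.
Start: joints at [-1.308, 0.599, -0.003, 1.599, 0.002, 0.943, -0.08], TCP at [0.242, 0.684, 0.219] pointing down, gripper open.
Joint ranges: [-2.57, 2.57], [-0.35, 1.97], [-1.29, 1.29], [0.11, 2.56], [-1.05, 4.19], [0.11, 1.86], [-2.63, 2.63]. Speed limits (rad/s): [2.22, 2.22, 3.01, 3.01, 3.14, 3.14, 3.14].

## Interface

Orientations are given as a rotation vector (axis times angle).
In Python, from station import observe, camera, camera_params, hand_in, pinch_z gives the robot as it stands. The module is installed in compiled form; this text tells all that it offers.
- The arm moves only by the tool servo_tool, never from a script. Its argument "targets" is one flat list of numbers, 5 for each row, row after row: the shift along the world's x, y, z in mm, then the turn about the world's z in rad, then the closure, from -1 (fully open) to 1 (shut). A call has 1 to 20 rows; each row shifts and turns the commanded pose from where the row before left it; what a row does not reach is not made up. A row lasts 1/8 s, in which the tool goes at most 62.5 mm and 10.7 degrees, less where a joint would pass 70% of its speed; a pose out of reach is approached as far as the arm can. A call is refused whole if a number of a shift passes 62.5 or a number of a turn 0.188, either way. A call with a gripper value outside its range is refused whole. The fingers move at their own pace and stop on an object; "newtons" is the grip in N (left out, the last holds). Time passes only in rows, so rows that do not move let the fingers close. It gives the time, the measured TCP pose, the force, the opening and the grip force at its end, in the units of the state.
- observe(): the state, without advancing time (a new reading comes with each control period).
- camera(name): name is "scene" or "top" or "wrist"; returns the picture (384x512x3 uint8, red, green, blue); there is no depth.
- camera_params(name): a dict with "intrinsics" (3x3 intrinsics, pixels), "R" (3x3) and "t" (3): a world point X has camera coordinates R X + t. Camera axes: x right, y down, z forward; pixel columns grow to the right and rows downward; lengths in m; the calibration is good to about 2 mm. A picture is of the moment at which its call begins: read the wrist's pose just before it. camera_params takes no time and is no camera call; for the wrist camera it gives the pose at the moment of the call.
- hand_in(): hands the job in; it is judged then, once.
The state is a dict: "t": time; "joint_positions": joint angles; "joint_vel": joint speeds; "tau": joint torques, N m; "position": TCP position; "tcp_rot": TCP orientation; "ft_force": force on the tool from outside, world axes, zero at the start; "torque": the same for the moment, N m; "gripper_width": finger opening in m; "grip_force": force on a finger pad.
Only numpy, scipy, OpenCV 4.12 (cv2) and the standard library are available. Lean on these libraries where they do the work, as an engineer would, in place of code of your own. Each camera call takes 0.05 s, during which the arm holds its last target. There are 200 camera calls.

## Task

Take the photometer's dark reading first: while all three glass samples are still in their stand, press its spring plunger straight down to the stop so that the shutter closes, keep it there for about a second and let it come all the way up again. Then take the tallest of the three glass samples by its two narrow frosted faces only, never letting the fingers touch the broad clear faces, and hold it upright and still in the gap midway between the two lens tubes, with the light path going squarely through the middle of the clear faces. Finish while holding it there, touching no part of the photometer, with the two short samples still in the stand and the things round about undisturbed.

Things in the scene. Friction and masses are not known exactly. Their poses are not given: they have to be found in the camera images.
- photometer: fixed bench photometer on a slotted rail (44 mm wide, top at 26 mm, y -145 to +207 mm): lamp house, 122 mm high, shutter and lens tube at +y; receiver, 118 mm high, and tube at -y; all up to 64 mm wide. Origin: on the bench under the middle of the open gap; y axis along the light path towards the lamp, z up. The tubes (31 mm thick) end at y +45 and -45 mm: the gap is 90 mm long
- light_path (a point): middle of the open gap on the light path, 82 mm above the bench; same axes as the photometer (light runs along its y axis). The beam is 10 mm thick
- plunger_top (a point): middle of the top face of the shutter plunger's round head, 28 mm wide, 9 mm thick, 105 mm from the middle of the gap towards the lamp (photometer x 0, y +105 mm); 170 mm above the bench when up; it moves down with the plunger. The next highest part near it is the shutter bush, 141 mm high
- plunger (a joint): travel of the shutter plunger, m: 0 up (shutter open), 0.020 down on its stop (the vane covers the beam). A spring pushes it back up: about 2 N at the top, 6 N at the stop
- tall_sample_center (a point): centre, half-way up, of the tall sample, a solid glass block 14 x 24 x 70 mm, about 60 g. z: its long axis (up). Broad clear faces, 24 x 70 mm, look along its x axis, 14 mm apart; narrow frosted (whitish) faces, 14 x 70 mm, along its y axis, 24 mm apart. It stands in a slot of the stand with 1 mm play, foot 6 mm and top 76 mm above the bench
- short_sample_a_center (a point): centre of a short sample, glass block 14 x 24 x 44 mm, in another slot of the stand, top 50 mm above the bench; stays there
- short_sample_b_center (a point): centre of the other short sample, the same; stays there
- stand: dark wooden sample stand, fixed, 172 x 62 x 22 mm, origin at the centre of its underside; three slots 16 mm deep in a row along its x axis at x -56, 0 and +56 mm, one sample in each; the samples' clear faces look along the stand's x axis
- frit_jar_1: white jar 58 mm wide and high, bystander
- frit_jar_2: white jar 58 mm wide and high, bystander
- flux_tub: square milky tub with a lid, 70 mm high, bystander
- marker: black marker pen 124 mm long lying on the bench, bystander
- brush: brush 140 mm long lying on the bench, bystander
- case_a_jar_05: small screw-lid jar 34 mm wide, 26 mm high, bystander
- case_a_jar_07: small jar like it, bystander
- case_a_jar_08: small jar like it, bystander
- shop_key: brass key with tag, 98 mm, bystander
There are look-alikes about, which are no part of the job. What is shaped like the part that bears tall_sample_center but orange or pink is not meant.

How it is judged:
On the way, in this order (a step that is already met when the one before it is completed fails the run):
1. dark reading: the plunger is held down on its stop while the three samples are in the stand (value of joint plunger above 0.018 m and distance of each of tall_sample_center, short_sample_a_center, short_sample_b_center from where it was at the start of the episode below 0.006 m), for 0.4 s.
2. the plunger has come up again and the shutter is open (value of joint plunger below 0.002 m), for 0.2 s.
3. the tall sample is held clear of the stand by the fingers (height (world z) of tall_sample_center above 0.07 m and contact force between the fingers and tall_sample above 1 N and contact force between tall_sample and stand below 0.05 N), for 0.2 s.
At the end, for the whole second after the job is handed in: Tall sample gripped and still, centre within 7 mm of the light path sideways, 18 mm in height, 20 mm of the gap's middle along it; square to the light and upright within 0.12 rad; sample and robot off the photometer; plunger up within 2 mm; short samples within 6 mm of their places (x of tall_sample_center in the frame of light_path between -0.007 and 0.007 m and y of tall_sample_center in the frame of light_path between -0.02 and 0.02 m and z of tall_sample_center in the frame of light_path between -0.018 and 0.018 m and angle between the x axis of tall_sample_center and the y axis of light_path, either way round below 0.12 rad and angle between tall_sample_center's own z axis and vertical below 0.12 rad and contact force between the fingers and tall_sample above 1 N and contact force between each of tall_sample, the arm, the fingers and photometer below 0.05 N and linear speed of tall_sample below 0.02 m/s and value of joint plunger below 0.002 m and distance of each of short_sample_a_center, short_sample_b_center from where it was at the start of the episode below 0.006 m); the arm keeps its last pose, push and grip.
It fails at once if the fingers touch the clear glass faces of the tall sample (contact force between the fingers and tall_sample_c0 above 0.5 N).
It fails at once if the sample knocks against the photometer (contact force between tall_sample and photometer above 3 N).
It fails at once if a bystander is disturbed (moved more than 20 mm) (distance of any of frit_jar_1, frit_jar_2, flux_tub, marker, brush, case_a_jar_05, case_a_jar_07, case_a_jar_08, shop_key from where it was at the start of the episode above 0.02 m).
It also fails if it takes over 54 s, if anything falls off the work surface, if the arm or the gripper's body presses on something with over 40 N, if the wrist force passes 120 N, or if a joint passes its speed limit or range.

## Working session

There is one attempt and no reset: what is moved stays moved. The work goes in short steps, Python scripts to look and compute and a tool call to move; the robot and the scene stay as the last step left them, time stands still between calls to the robot, and variables do not carry over. Pictures are saved under pics/ and viewed, at most 10 in all, crops included, and the job is handed in when it is done.

Besides the shell and the picture viewer there is one more tool, called after "Request:" as a command line: name --argument value ..., lists and objects as JSON in quotes. servo_tool: Moves the arm, as the interface text tells. Its arguments: {"type":"object","properties":{"targets":{"type":"array"},"newtons":{"type":"number"}},"required":["targets"]}

```bash
mkdir -p pics; python3 - <<'E'
from station import *
import cv2,numpy as np
for n in ("top","scene"):
    im=camera(n); cv2.imwrite(f"pics/{n}0.png",cv2.resize(im[:,:,::-1],(800,600),interpolation=cv2.INTER_CUBIC))
    p=camera_params(n); print(n,{k:np.round(v,4).tolist() for k,v in p.items()})
s=observe();print(s,pinch_z)
E
```

```text
top {'intrinsics': [[372.4702, 0.0, 254.8118], [0.0, 372.4702, 191.2125], [0.0, 0.0, 1.0]], 'R': [[-0.0174, -0.9998, -0.0001], [-0.9816, 0.0171, -0.1902], [0.1902, -0.0032, -0.9817]], 't': [-0.0315, 0.5564, 0.9272]}
scene {'intrinsics': [[492.9661, 0.0, 250.5432], [0.0, 492.9661, 190.1726], [0.0, 0.0, 1.0]], 'R': [[0.433, -0.9014, 0.0012], [-0.4315, -0.2084, -0.8777], [0.7914, 0.3795, -0.4792]], 't': [-0.2638, 0.3465, 0.7758]}
{'t': 0.1, 'joint_positions': array([-1.30765707,  0.60005659, -0.00252903,  1.60003695,  0.00180029,
        0.94288238, -0.07976349]), 'joint_vel': array([-0.0012623 , -0.00228557, -0.0022979 , -0.00315474, -0.00053309,
        0.00209404, -0.00028437]), 'tau': array([ 5.33328144e-03, -7.66555667e+01,  1.50210802e+00, -2.52938890e+01,
       -5.22778882e-02,  1.36559940e-02,  6.25798225e-05]), 'position': array([0.24154764, 0.68312746, 0.21784286]), 'tcp_rot': array([-5.31107651e-01, -3.09627428e+00,  2.16431234e-03]), 'ft_force': array([-0.21466148, -0.87107717,  0.14167591]), 'torque': array([ 0.00416118, -0.00816797, -0.04468247]), 'grip_force': 0.0, 'gripper_width': 0.09314325392999606} 0.0188
```

View pics/top0.png

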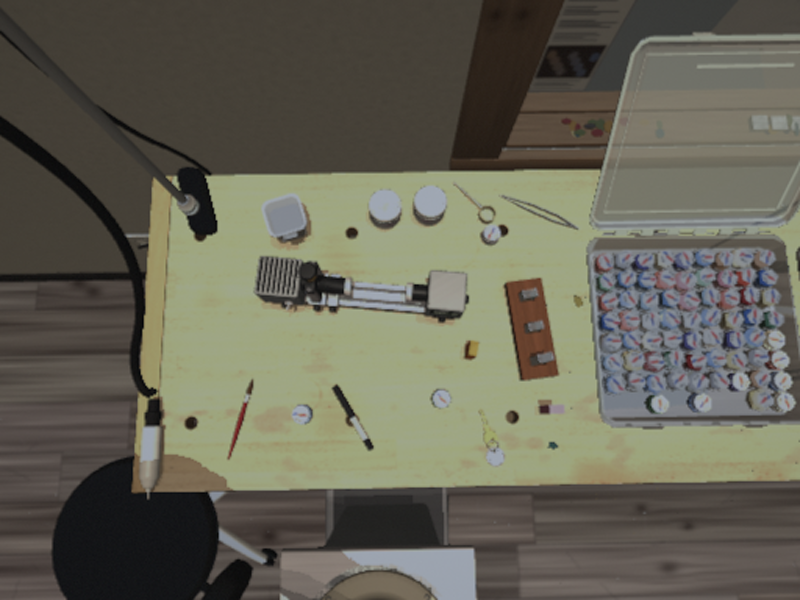

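View pics/scene0.png

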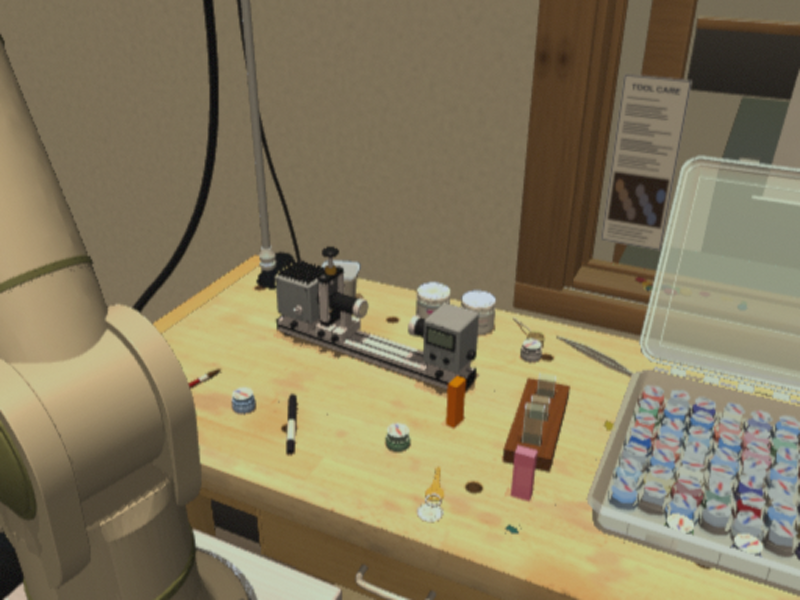

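The top view shows the photometer running from lamp (257–305, 280) to receiver (468, 293), with the plunger head at (309, 269). The stand has corners (506,283), (540,279), (557,376), (520,380). The tall sample is the one nearest the robot, with its top at about (543,357); in the scene view it is at (535,415).

```bash
cat > h.py <<'E'
from station import *
import cv2,numpy as np
def back(p,uv,z):
    K,R,t=p["intrinsics"],p["R"],p["t"]
    d=R.T@np.linalg.solve(K,[uv[0],uv[1],1]);c=-R.T@t
    return c+d*(z-c[2])/d[2]
def proj(p,X):
    q=p["intrinsics"]@(p["R"]@np.asarray(X,float)+p["t"]);return q[:2]/q[2]
def crop(im,name,u0,v0,u1,v1,s):
    cv2.imwrite(f"pics/{name}.png",cv2.resize(im[v0:v1,u0:u1,::-1],None,fx=s,fy=s,interpolation=cv2.INTER_CUBIC))
E
python3 - <<'E'
from h import *
p=camera_params("top")
for n,uv,z in [("plunger",(309,269),.17),("tubeL end",(349,287),.098),("tubeR end",(409,292),.098),("s1",(506,283),.022),("s2",(540,279),.022),("s3",(557,376),.022),("s4",(520,380),.022),("tall",(543,357),.076),("a",(535,326),.05),("b",(529,294),.05),("rail end",(465,318),.026),("fritjar2",(430,200),.058),("orange",(472,346),.07)]:
    print(n,np.round(back(p,np.array(uv)*.64,z),4))
im=camera("top")
crop(im,"t1",155,160,365,260,3.8)
E
```

```text
plunger [0.5809 0.0917 0.17  ]
tubeL end [0.5679 0.0379 0.098 ]
tubeR end [ 0.558  -0.0587  0.098 ]
s1 [ 0.5867 -0.2304  0.022 ]
s2 [ 0.5928 -0.2903  0.022 ]
s3 [ 0.4238 -0.3084  0.022 ]
s4 [ 0.4182 -0.2453  0.022 ]
tall [ 0.4516 -0.2732  0.076 ]
a [ 0.506  -0.2697  0.05  ]
b [ 0.5608 -0.2629  0.05  ]
rail end [ 0.5254 -0.1558  0.026 ]
fritjar2 [ 0.7284 -0.0995  0.058 ]
orange [ 0.4721 -0.1602  0.07  ]
```

View pics/t1.png

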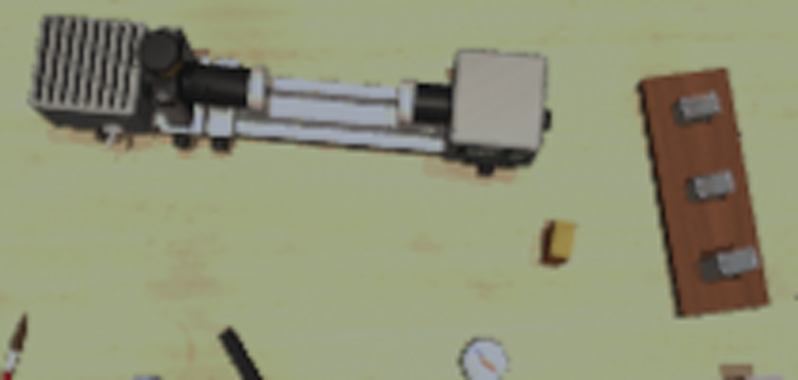

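The crop gives the plunger head at (165,48), the tube ends at (269,90) and (400,103), and the receiver roof corners at (458,50), (547,53), (536,150), (452,145). The tall sample's top is at (738,262).

```bash
python3 - <<'E'
from h import *
from scipy.spatial.transform import Rotation as Ro
from scipy.optimize import least_squares
p=camera_params("top")
f=lambda u,v:(155+u/3.8,160+v/3.8)
def w(q,l):
    x,y,a=q;c,s=np.cos(a),np.sin(a);return np.array([x+c*l[0]-s*l[1],y+s*l[0]+c*l[1],l[2]])
obs=[((0,.105,.17),f(165,46)),((0,.045,.0975),f(269,86)),((0,-.045,.0975),f(399,98))]
r=least_squares(lambda q:np.concatenate([proj(p,w(q,l))-o for l,o in obs]),[.56,-.01,-.1])
print("phot",r.x,r.fun, "plunger",w(r.x,(0,.105,.17)))
for n,uv,z in [("tall",(738,262),.076),("a",(714,184),.05),("b",(699,106),.05),("pink",(738,372),.07)]:print(n,back(p,f(*uv),z))
s=observe();print(Ro.from_rotvec(s["tcp_rot"]).as_matrix().round(3))
c=camera_params("wrist");print("cam c",-c["R"].T@c["t"]-s["position"]);print(c["R"].round(3),c["intrinsics"][0])
E
```

```text
phot [ 0.566133   -0.01222935 -0.13693804] [-0.69711637  0.23506948 -0.22494568 -0.6439155   0.97581323  0.36063477] plunger [0.5804666  0.09178771 0.17      ]
tall [ 0.45039258 -0.27742831  0.076     ]
a [ 0.5065667  -0.27103423  0.05      ]
b [ 0.56154248 -0.26400965  0.05      ]
pink [ 0.37866886 -0.27421237  0.07      ]
[[-0.943  0.333 -0.   ]
 [ 0.333  0.943 -0.001]
 [-0.    -0.001 -1.   ]]
cam c [-0.06808971  0.02420027  0.16528172]
[[ 0.333  0.943 -0.001]
 [ 0.911 -0.322  0.258]
 [ 0.243 -0.087 -0.966]] [275.62725663   0.         257.0449034 ]
```

Request:
servo_tool --targets '[16,-34,5,-0.068,1,16,-34,5,-0.068,1,16,-34,5,-0.068,1,16,-34,5,-0.068,1,16,-34,5,-0.068,1,16,-34,5,-0.068,1,16,-34,5,-0.068,1,16,-34,5,-0.068,1,16,-34,5,-0.068,1,16,-34,5,-0.068,1,16,-34,5,-0.068,1,16,-34,5,-0.068,1,16,-34,5,-0.068,1,16,-34,5,-0.068,1,16,-34,5,-0.068,1,16,-34,4,-0.068,1,16,-34,3,-0.068,1,16,-34,0,-0.068,1,16,-34,0,-0.068,1,16,-34,0,-0.068,1]'

```text
t: 2.65
position: [0.5618, 0.0019, 0.3007]
tcp_rot: [-2.363, -2.07, -0.0]
ft_force: [-0.1, 0.4, -0.0]
gripper_width: 0.0006
grip_force: 0.0
```

```bash
python3 - <<'E'
from h import *
import json
s=observe();p=camera_params("wrist");im=camera("wrist")
print(s["position"],s["joint_positions"].round(2),s["joint_vel"].round(3))
np.savez("w1.npz",im=im,**p)
crop(im,"w1",0,0,512,384,1.5625)
E
```

```text
[0.56179029 0.00189551 0.30069576] [-0.47  0.34  0.49  1.9  -0.19  0.95 -0.02] [ 0.438  0.195  0.178 -0.238 -0.156  0.103  0.125]
```

View pics/w1.png

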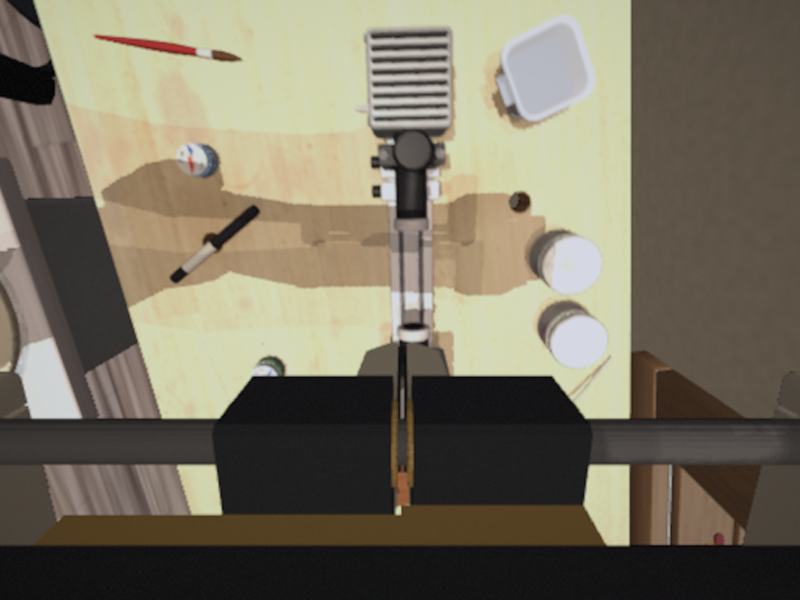

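The wrist view shows the plunger head centred at (414,151), the lamp tube end at (411,224), the receiver tube end at (413,330), and the lamp house between x=368 and x=452.

```bash
python3 - <<'E'
from h import *
from scipy.optimize import least_squares
from scipy.spatial.transform import Rotation as Ro
d=np.load("w1.npz");p={k:d[k] for k in("intrinsics","R","t")}
pt=camera_params("top")
g=lambda u,v:np.array((u,v))/1.5625
f=lambda u,v:np.array((155+u/3.8,160+v/3.8))
def w(q,l):
    x,y,a=q;c,s=np.cos(a),np.sin(a);return np.array([x+c*l[0]-s*l[1],y+s*l[0]+c*l[1],l[2]])
ow=[((0,.105,.17),g(414,151)),((0,.045,.0975),g(411.5,229)),((0,-.045,.0975),g(413,325))]
ot=[((0,.105,.17),f(165,46)),((0,.045,.0975),f(269,86)),((0,-.045,.0975),f(399,98))]
for n,O in(("w",[(p,*o) for o in ow]),("both",[(p,*o) for o in ow]+[(pt,*o) for o in ot])):
    r=least_squares(lambda q:np.concatenate([proj(P,w(q,l))-o for P,l,o in O]),[.56,-.01,-.1])
    print(n,r.x,r.fun.round(2),w(r.x,(0,.105,.17)))
s=observe();print(s["position"],s["joint_vel"].round(3),np.degrees(np.arctan2(*Ro.from_rotvec(s["tcp_rot"]).as_matrix()[[1,0],1])))
E
```

```text
w [ 0.56891961 -0.00902192 -0.11668226] [-0.17 -2.3   0.3   0.29 -0.08  3.23] [0.58114347 0.09526412 0.17      ]
both [ 0.56831088 -0.00961943 -0.12168926] [-0.18 -1.61  0.07  0.8  -0.61  3.69 -1.9   0.01 -1.3  -1.21 -0.05 -0.73] [0.58105674 0.09460409 0.17      ]
[ 0.56338829 -0.00315822  0.30104101] [-0.033 -0.025 -0.017  0.034  0.028 -0.008 -0.022] -8.020066269136343
```

Request:
servo_tool --targets '[4,24,-20,0,1,4,24,-20,0,1,4,24,-20,0,1,4,22,-20,0,1,2,2,-20,0,1,0,0,0,0,1,0,0,0,0,1,0,0,0,0,1,0,0,0,0,1]'

```text
t: 3.82
position: [0.5799, 0.0994, 0.2013]
tcp_rot: [2.36, 2.073, 0.002]
ft_force: [-0.1, -0.4, -0.1]
gripper_width: 0.0005
grip_force: 0.0
```

```bash
python3 - <<'E'
from h import *
s=observe();p=camera_params("wrist");im=camera("wrist");pc=camera_params("scene");i2=camera("scene")
print(s["position"],s["joint_vel"].round(3))
np.savez("w2.npz",im=im,**p)
a=cv2.resize(im[100:300,150:380,::-1],None,fx=2.4,fy=2.4);b=cv2.resize(i2[100:260,150:320,::-1],None,fx=3,fy=3)
h=max(len(a),len(b));v=np.zeros((h,a.shape[1]+b.shape[1],3),np.uint8);v[:len(a),:a.shape[1]]=a;v[:len(b),a.shape[1]:]=b
print(a.shape,b.shape);v=v[:,:];cv2.imwrite("pics/w2.png",cv2.resize(v,None,fx=.74,fy=.74))
E
```

```text
[0.57993035 0.09939971 0.20127459] [-0.001  0.002 -0.003  0.002 -0.    -0.001 -0.001]
(480, 552, 3) (480, 510, 3)
```

View pics/w2.png

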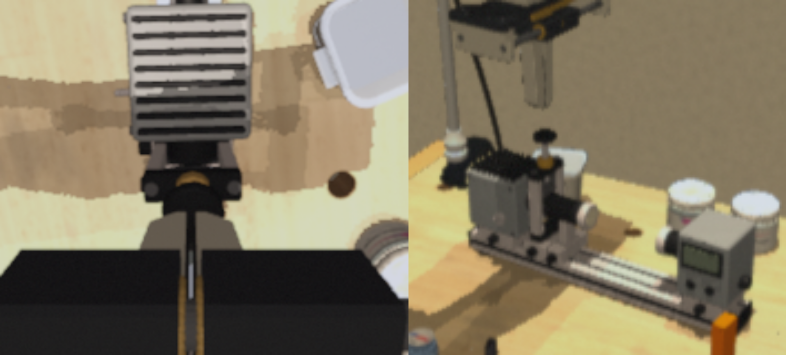

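The finger tips are right over the plunger head (head at (545,135) in the scene inset, tips at (541,105)). I'll press now.

Request:
servo_tool --targets '[1,-5,-10,0,1,0,0,-10,0,1,0,0,-8,0,1,0,0,-5,0,1,0,0,-5,0,1,0,0,-5,0,1,0,0,0,0,1,0,0,0,0,1]'

```text
t: 4.92
position: [0.5804, 0.0945, 0.1577]
tcp_rot: [-2.36, -2.073, 0.001]
ft_force: [-3.0, -1.2, 2.9]
gripper_width: 0.0006
grip_force: 2.0
```

Request:
servo_tool --targets '[0,0,-4,0,1,0,0,-3,0,1,0,0,-3,0,1,0,0,0,0,1,0,0,0,0,1]'

```text
t: 5.55
position: [0.5809, 0.0945, 0.15]
tcp_rot: [-2.36, -2.073, -0.003]
ft_force: [-10.8, -1.4, 32.7]
gripper_width: 0.0007
grip_force: 16.1
```

Request:
servo_tool --targets '[0,0,1,0,1,0,0,0,0,1,0,0,0,0,1,0,0,0,0,1,0,0,0,0,1,0,0,0,0,1,0,0,0,0,1,0,0,0,0,1]'

```text
t: 6.55
position: [0.5808, 0.0946, 0.1501]
tcp_rot: [-2.36, -2.073, -0.002]
ft_force: [-8.0, -1.3, 23.1]
gripper_width: 0.0005
grip_force: 11.3
```

Request:
servo_tool --targets '[0,0,5,0,1,0,0,5,0,1,0,0,5,0,1,0,0,10,0,1,0,0,20,0,1,0,0,30,0,1,0,0,30,0,1,0,0,0,0,1,0,0,0,0,1,0,0,0,0,1]'

```text
t: 7.8
position: [0.5802, 0.0946, 0.2526]
tcp_rot: [-2.359, -2.074, 0.002]
ft_force: [-0.1, -0.2, -0.4]
gripper_width: 0.0006
grip_force: 0.0
```

Request:
servo_tool --targets '[-11,-23,1,-0.084,-1,-11,-23,1,-0.084,-1,-11,-23,1,-0.084,-1,-11,-23,1,-0.084,-1,-11,-23,1,-0.084,-1,-11,-23,1,-0.084,-1,-11,-23,1,-0.084,-1,-11,-23,1,-0.084,-1,-11,-23,1,-0.084,-1,-11,-23,1,-0.084,-1,-11,-23,1,-0.084,-1,-11,-23,1,-0.084,-1,-12,-23,1,-0.084,-1,-12,-23,1,-0.084,-1,-12,-23,1,-0.084,-1,-12,-23,1,-0.084,-1,0,0,0,0,-1,0,0,0,0,-1,0,0,0,0,-1]'

```text
t: 10.18
position: [0.401, -0.2728, 0.2695]
tcp_rot: [-3.137, -0.156, 0.0]
ft_force: [0.0, 0.8, -0.1]
gripper_width: 0.0927
grip_force: 0.0
```

```bash
python3 - <<'E'
from h import *
s=observe();p=camera_params("wrist");im=camera("wrist")
print(s["position"],s["joint_positions"].round(2),s["joint_vel"].round(3))
np.savez("w3.npz",im=im,**p)
for X in [(.4504,-.2774,.076),(.5066,-.271,.05),(.5615,-.264,.05)]: print(proj(p,X))
crop(im,"w3",120,60,400,270,2.8)
E
```

```text
[ 0.4010245  -0.27279632  0.26948657] [-0.2   0.34  0.91  2.11 -0.36  0.85 -0.55] [-0.006 -0.001  0.     0.001  0.001 -0.003 -0.   ]
[264.69922351 136.06659279]
[263.87314097  91.08628251]
[262.95097137  44.68001032]
```

View pics/w3.png

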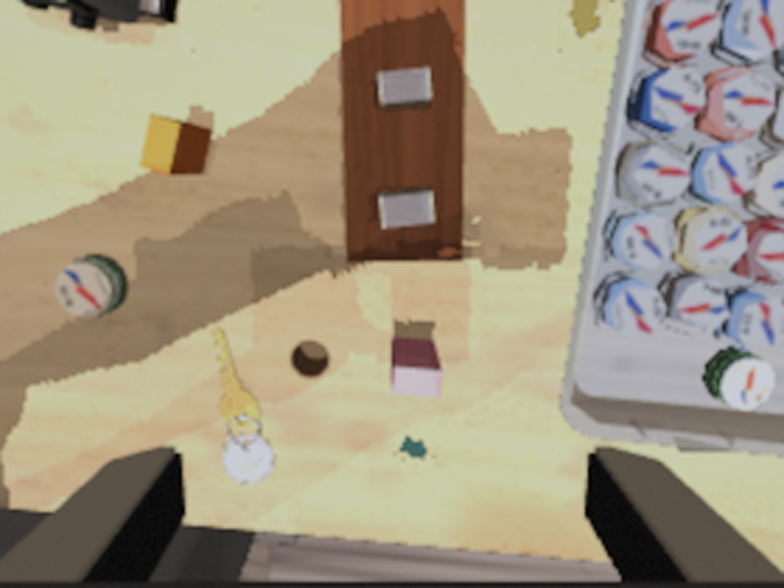

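The tall sample's top face is centred at about (406,210) in the crop, roughly full-image (265,135), which matches the prediction. I'll measure its yaw precisely.

```bash
python3 - <<'E'
from h import *
d=np.load("w3.npz");p={k:d[k] for k in("intrinsics","R","t")};im=d["im"]
S=6
for n,(u,v),z in[("tall",(265,135),.076),("short",(265,91),.05)]:
    c=im[v-14:v+15,u-18:u+19]
    b=cv2.resize(c[:,:,2],None,fx=S,fy=S,interpolation=cv2.INTER_CUBIC)
    for th in (105,125,145):
        m=(b>th).astype(np.uint8);k,_=cv2.findContours(m,0,1);k=max(k,key=cv2.contourArea)[:,0]
        P=np.array([back(p,(u-18+(x+.5)/S-.5,v-14+(y+.5)/S-.5),z)[:2] for x,y in k],np.float32)
        r=cv2.minAreaRect(P*1000);print(n,th,np.round(r[0],1),np.round(r[1],1),round(r[2],1))
    print(c[14,::3,2], c[::2,18,2])
E
```

```text
tall 105 [ 452.3 -277.3] [14.6 24.9] 10.9
tall 125 [ 452.2 -277.4] [13.9 24.4] 11.2
tall 145 [ 454.3 -286.3] [11.7  5.1] 8.1
[ 38  35  30 139 141 141 141 138 149 142  33  37  35] [ 40  39  41  34 105 140 139 141 139 143  34  34  33  27  26]
short 105 [ 507.8 -271.1] [14.2 25. ] 10.8
short 125 [ 507.8 -271.1] [13.3 24.4] 10.3
short 145 [ 509.6 -280.8] [12.   3.9] 8.2
[ 38  35  33 160 140 138 139 138 152  64  35  36  37] [ 40  39  38  37 123 136 140 139 139 123  44  38  42  40  41]
```

Request:
servo_tool --targets '[17,-2,-20,0.04,-1,17,-2,-30,0.04,-1,17,0,-30,0,-1,0,0,-30,0,-1,0,0,0,0,-1,0,0,0,0,-1,0,0,0,0,-1]'

```text
t: 11.1
position: [0.4521, -0.2777, 0.1608]
tcp_rot: [3.128, 0.279, 0.003]
ft_force: [0.8, -0.2, -0.6]
gripper_width: 0.0932
grip_force: 0.0
```

```bash
python3 - <<'E'
from h import *
from scipy.spatial.transform import Rotation as Ro
s=observe();R=Ro.from_rotvec(s["tcp_rot"]).as_matrix();print(s["position"],np.degrees(np.arctan2(R[1,0],R[0,0])),R[:,2].round(4))
E
```

```text
[ 0.45213116 -0.27770602  0.16082421] 10.19701391797217 [ 1.8e-03 -6.0e-04 -1.0e+00]
```

Request:
servo_tool --targets '[0,0,-30,0,-1,0,0,-30,0,-1,0,0,-30,0,-1,0,0,-20,0,-1,0,0,-10,0,-1,0,0,-8,0,-1,0,0,0,0,-1,0,0,0,0,-1,0,0,0,0,0,0,0,0,0,0.2,0,0,0,0,0.4,0,0,0,0,0.4]' --newtons 15

```text
t: 12.6
position: [0.4516, -0.2774, 0.0317]
tcp_rot: [3.129, 0.279, -0.0]
ft_force: [-0.6, 0.7, 1.1]
gripper_width: 0.0575
grip_force: 0.0
```

Request:
servo_tool --targets '[0,0,0,0,1,0,0,0,0,1,0,0,0,0,1,0,0,0,0,1,0,0,0,0,1,0,0,0,0,1]' --newtons 15

```text
t: 13.35
position: [0.4516, -0.2775, 0.0316]
tcp_rot: [3.129, 0.279, -0.0]
ft_force: [0.5, -1.2, 0.4]
gripper_width: 0.0237
grip_force: 15.0
```

Request:
servo_tool --targets '[0,0,4,0,1,0,0,8,0,1,0,0,12,0,1,0,0,20,0,1,0,0,30,0,1,0,0,40,0,1,0,0,40,0,1,0,0,34,0,1,0,0,0,0,1,0,0,0,0,1]' --newtons 22

```text
t: 14.6
position: [0.4514, -0.2768, 0.2194]
tcp_rot: [-3.128, -0.28, 0.0]
ft_force: [-0.8, -0.5, -0.0]
gripper_width: 0.0242
grip_force: 22.0
```

Request:
servo_tool --targets '[9,22,3,0.106,1,9,22,3,0.106,1,10,22,3,0.106,1,10,22,2,0.106,1,10,22,2,0.106,1,10,22,2,0.106,1,10,22,0,0.106,1,10,22,0,0.106,1,10,22,0,0.106,1,10,23,0,0.106,1,10,23,0,0.106,1,9,23,0,0.106,1,0,0,0,0,1,0,0,0,0,1,0,0,0,0,1]'

```text
t: 16.48
position: [0.5683, -0.0114, 0.2347]
tcp_rot: [2.353, 2.081, -0.0]
ft_force: [0.7, 0.5, -0.4]
gripper_width: 0.0237
grip_force: 22.0
```

```bash
python3 - <<'E'
from h import *
from scipy.spatial.transform import Rotation as Ro
s=observe();p=camera_params("wrist");im=camera("wrist");pc=camera_params("top");i2=camera("top")
R=Ro.from_rotvec(s["tcp_rot"]).as_matrix();print(s["position"],np.degrees(np.arctan2(R[1,0],R[0,0])),R[:,2].round(4))
np.savez("w4.npz",im=im,**p);np.save("t4.npy",i2)
a=cv2.resize(im[0:300,150:370,::-1],None,fx=2,fy=2)
cv2.imwrite("pics/w4.png",a)
E
```

```text
[ 0.56833219 -0.01136132  0.23470919] 82.9679320498776 [-0.e+00 -4.e-04 -1.e+00]
```

View pics/w4.png

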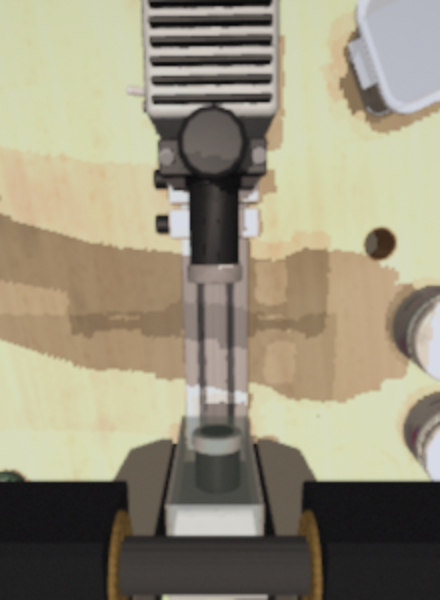

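The hover view shows the plunger head at (212,142), the lamp tube ring at (188–242, 272), the rail edges at 183 and 248 (v≈320), and the receiver tube ring through the glass at (218,440).

```bash
python3 - <<'E'
from h import *
d=np.load("w4.npz");p={k:d[k] for k in("intrinsics","R","t")}
g=lambda u,v:np.array((150+u/2,v/2))
a=np.radians(82.97);ey=np.array([np.cos(a),np.sin(a)]);ex=np.array([ey[1],-ey[0]])
o=np.array([.5683,-.0114])
for n,u,v,z in[("plunger",212,142,.17),("lamp tube front top",215,266,.0975),("rec tube front top",217.5,428,.0975),("rail",215.5,320,.026),("rail",215.5,390,.026),("rail l",183,320,.026),("rail r",248,320,.026),("house front l",148,110,.122),("house front r",275,115,.122)]:
    q=back(p,g(u,v),z)[:2];print(n,q.round(4),"tool frame lateral,along",(ex@(q-o)*1000).round(1),(ey@(q-o)*1000).round(1))
E
```

```text
plunger [0.5796 0.0948] tool frame lateral,along -1.8 106.8
lamp tube front top [0.5747 0.0445] tool frame lateral,along -0.5 56.3
rec tube front top [ 0.5649 -0.047 ] tool frame lateral,along 1.0 -35.7
rail [0.5703 0.0052] tool frame lateral,along -0.0 16.7
rail [ 0.5643 -0.0439] tool frame lateral,along 0.0 -32.8
rail l [0.5484 0.0079] tool frame lateral,along -22.1 16.7
rail r [0.5923 0.0025] tool frame lateral,along 22.1 16.7
house front l [0.5527 0.1194] tool frame lateral,along -31.4 127.9
house front r [0.6106 0.1101] tool frame lateral,along 27.1 125.8
```

Request:
servo_tool --targets '[0,2,-20,0.01,1,0,0,-20,0,1,0,0,-20,0,1,0,0,-20,0,1,0,0,-20,0,1,0,0,-20,0,1,0,0,-16,0,1,0,0,-12,0,1,0,0,-8,0,1,0,0,-6,0,1,0,0,0,0,1,0,0,0,0,1,0,0,0,0,1,0,0,0,0,1,0,0,0,0,1,0,0,0,0,1]'

```text
t: 18.58
position: [0.5687, -0.0085, 0.0727]
tcp_rot: [2.341, 2.095, 0.0]
ft_force: [0.7, -0.3, -0.1]
gripper_width: 0.0242
grip_force: 22.0
```

```bash
python3 - <<'E'
from h import *
s=observe();print(s["position"],s["ft_force"],s["grip_force"],s["joint_vel"].round(3))
a=camera("scene")[90:290,150:400,::-1];b=camera("wrist")[0:300,150:370,::-1]
a=cv2.resize(a,(500,400),interpolation=2);b=cv2.resize(b,(293,400))
cv2.imwrite("pics/f.png",np.hstack([a,b]))
E
```

```text
[ 0.56865902 -0.00845034  0.07267756] [ 0.73356476 -0.25207884 -0.11261473] 21.989937722682953 [-0.001  0.001  0.001 -0.001  0.001  0.001  0.001]
```

View pics/f.png

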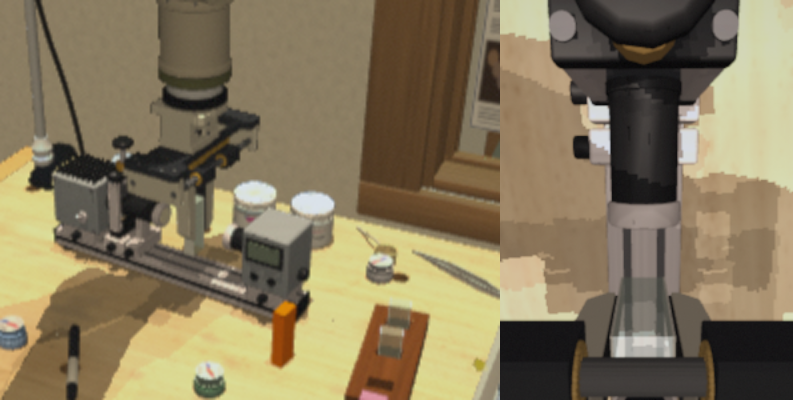

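The sample stands upright in the gap, at (192,225) in the scene view and in line with the lamp tube in the wrist view. The plunger is up, the forces are near zero, and both short samples are in the stand.

```bash
python3 -c "
from station import *
print(hand_in())"
```

```text
the job is handed in; nothing more can be done
None
```

I took the dark reading first, then gripped the tall sample by its frosted faces and held it upright and square in the light path. I handed the job in at about 19 s, with no verdict returned.

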